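# Put the packing tools back into their foam modules

### The arm

A 6-joint arm with a two-finger parallel gripper is mounted at the origin on a cart in front of the work surface, level with it; the furniture and walls round the work are solid. World frame = base frame: x ahead of the robot, y to its left, z up, the work surface at z = 0. Lengths are in mm, angles in degrees, forces in N, time in s.
With the tool pointing down it reaches from about 325 to 925 mm from the base axis. Payload 3.1 kg.
Tool frame: the origin (TCP) lies at the very end of the fingers, on their centre line; the grasp point (between the pads) lies grasp_offset behind it (grasp_offset is the distance from the TCP to the grasp point, in mm); z points along the fingers, x is the direction in which the jaws open and shut, and the axes are right-handed (so a half turn about z gives the same grasp; the last joint's range is limited). The gripper opens to 85 mm and grips with 20 to 120 N. Pads are 22 mm wide; open, the fingers measure 114 mm over their backs; the gripper's body (76 mm by 85 mm) begins 54 mm behind the grasp point. The pads swing forward as they close: fully open they stand 13 mm farther back than shut.
Start: joints at [59.576, 12.427, 92.441, -0, 75.132, -6.429], TCP at [254.149, 571.006, 231.3] pointing down, gripper open.
Joint ranges: [-157.48, 157.48], [-44.54, 120.13], [17.64, 146.25], [-64.5, 244.5], [7.68, 150.69], [-147.95, 147.95]. Speed limits (degrees/s): [159.86, 159.86, 180, 180, 180, 180].

### API

Orientations are given as [roll, pitch, yaw] about the fixed x, y, z axes, in that order (R = Rz(yaw) Ry(pitch) Rx(roll)).
In Python, from station import * gives the robot as it stands. Calls block until the motion is done:
- goto(position, orientation): joint-space move of the TCP to a pose.
- move_l(position, attitude=None, speed=150): straight line of the TCP; attitude=None keeps the orientation; speed is the mean speed in mm/s.
- move_j(angles): joint-space move.
- grip(opening, squeeze=None): finger opening in mm; squeeze is the grip in N (None keeps the last); returns when the fingers have stopped.
- wait(seconds).
- solve_ik(position, orientation): joint angles nearest the present ones, or None.
- get_obs(): the state.
- get_image(name): name is "side" or "top" or "wrist"; returns the picture (400x640x3 uint8, red, green, blue); there is no depth.
- get_calibration(name): a dict with "fx", "fy", "cx", "cy" (pixels), "R" (3x3) and "t" (3): a world point X has camera coordinates R X + t; the wrist camera has in their place "mount" (4x4, takes a point from camera to tool coordinates, whose origin is the TCP and whose axes are the tool frame's). Camera axes: x right, y down, z forward; pixel columns grow to the right and rows downward; lengths in mm; the calibration is good to about 2 mm. A picture is of the moment at which its call begins: read the wrist's pose just before it. get_calibration takes no time and is no camera call.
A pose or a line that the arm cannot do raises Unreachable and nothing moves.
- sign_off(): hands the job in, once; it reports no verdict.
Trained networks look in the newest picture that a camera, given by its name, has taken for a name from the list of things; names that differ only in an ending like _2 or _b are one class to them, and where a whole thing is asked for, a point or a joint stands for the part that bears it (a point fixed in the world has none). Each returns a list of dicts, best first, with "score" (0 to 1); they miss things now and then, are a little off and sometimes report something else, mostly with a low value. They report only what shows in the picture. A call takes as long as a camera call.
- spot_in(name, camera): "extent" ([centre column, centre row, width, height] in pixels, round what is visible of it).
- regions_of(name, camera): "region" (400x640 bool, what is visible of it) and "extent" ([centre column, centre row, width, height] in pixels, round what is visible of it).
The state is a dict: "t": time; "joint_pos": joint angles; "qvel": joint speeds; "effort": joint torques, N m; "tcp_pos": TCP position; "ee_rot": TCP orientation; "wrist_force": force on the tool from outside, world axes, zero at the start; "moment": the same for the moment, N m; "grip_width": finger opening in mm.
Only numpy, scipy, OpenCV 4.12 (cv2) and the standard library are available. Lean on these libraries where they do the work, as an engineer would, in place of code of your own. Each camera call takes 0.05 s, during which the arm holds its last target.

### The job

The shift is over: put the two box cutters, the blue marker and the pile of hang tags back into their shadow-foam modules on the plywood work shelf, each lying flat on the bottom of the cut-out that fits it, the red cutter over red foam, the yellow cutter over yellow. Each cutter's blade must lie in the narrow slot of its cut-out, where nobody can touch it. Do not shift or knock over the coffee mug or the roll of labels.

Things in the scene. Friction and masses are not known exactly. Their poses are not given: they have to be found in the camera images.
- red_cutter: Box cutter, red handle, bare metal blade, lying flat on the plywood work shelf (its top is 140 above the bench), 172 long, 18 wide, handle 12 high (its black slider rises to 20). Origin: underside, middle of the overall length. y axis runs along it: bare blade from y = -86 (tip) to -58, solid handle from y = -58 to 86. Grip across the 18 mm width at y = 14, the handle's middle. 70 g.
- yellow_cutter: Box cutter, yellow handle, bare metal blade, lying flat on the plywood work shelf (its top is 140 above the bench), 172 long, 18 wide, handle 12 high (its black slider rises to 20). Origin: underside, middle of the overall length. y axis runs along it: bare blade from y = -86 (tip) to -58, solid handle from y = -58 to 86. Grip across the 18 mm width at y = 14, the handle's middle. 70 g.
- marker_mid (a point): Blue-and-white round marker pen lying on its side, 138 long, 17 thick; it can roll. This point is the middle of the pen, on its axis, 9 above the surface it lies on; its y axis runs along the pen (x and z turn as it rolls). Either end may point either way. Grip it across, at its middle. 18 g.
- tags: Banded pile of cream-white hang tags, a flat block 91 (its x) x 56 (its y) x 19 high. Origin: underside, centre. Grip it across the 56 mm width. Either way round will do. 60 g.
- red_tray: Fixed foam module on the plywood work shelf, 206 (y) x 96 (x) x 22 high, dark with a red lower layer. Origin: underside, centre. Cut-out floor at z = 8, red: pocket 30 wide (x) from y = -64 to 92, then a blade slot 12 wide to y = -94. Stowed cutter: origin at x 0, y 0, z 8, its y axis along the module's +y. An open finger channel, floor z = 8, crosses the full width from y = -12 to 40.
- yellow_tray: Fixed foam module on the plywood work shelf, 206 (y) x 96 (x) x 22 high, dark with a yellow lower layer. Origin: underside, centre. Cut-out floor at z = 8, yellow: pocket 30 wide (x) from y = -64 to 92, then a blade slot 12 wide to y = -94. Stowed cutter: origin at x 0, y 0, z 8, its y axis along the module's +y. An open finger channel, floor z = 8, crosses the full width from y = -12 to 40.
- blue_tray: Fixed foam module for the marker, 206 (y) x 96 (x) x 22 high, dark with a blue lower layer. Origin: underside, centre. Pocket 152 long (y) x 29 wide (x), centred, floor at z = 8, blue. An open finger channel, floor z = 8, crosses the full width from y = -26 to 26.
- white_tray: Fixed foam module for the hang tags, 206 (y) x 96 (x) x 22 high, dark with a white lower layer. Origin: underside, centre. Pocket 104 long (y) x 68 wide (x), centred, floor at z = 14 (8 deep), white; no finger channel: stowed tags stand 11 proud, so grip only their upper half. The tags' long side goes along the module's y.
- label_roll: White roll of labels standing on its end among the tools, 72 across, 52 high; loose, to be left alone. Origin: underside, centre.
- coffee_mug: Black mug, 88 across, 106 high, handle to its -y; loose, stands on the bench at the left end of the raised plywood shelf, to be left alone. Origin: underside, about 20 from the cup's axis toward the handle.

How it is judged (in metres and radians):
At the end, for the whole second after the job is handed in: Each thing is at rest in its own cut-out, at most 4 mm off its floor and along it within 0.2 rad: cutters within 9 mm of the stowed place in x and y, blade in the slot, red in red, yellow in yellow; marker centred in blue within 9 mm (x), 12 mm (y); tags centred in white within 12 mm (x of red_cutter in the frame of red_tray between -0.009 and 0.009 m and y of red_cutter in the frame of red_tray between -0.009 and 0.009 m and z of red_cutter in the frame of red_tray below 0.012 m and angle between the y axis of red_cutter and the y axis of red_tray, either way round below 0.2 rad and linear speed of each of red_cutter, yellow_cutter, tags below 0.02 m/s and x of yellow_cutter in the frame of yellow_tray between -0.009 and 0.009 m and y of yellow_cutter in the frame of yellow_tray between -0.009 and 0.009 m and z of yellow_cutter in the frame of yellow_tray below 0.012 m and angle between the y axis of yellow_cutter and the y axis of yellow_tray, either way round below 0.2 rad and x of marker_mid in the frame of blue_tray between -0.009 and 0.009 m and y of marker_mid in the frame of blue_tray between -0.012 and 0.012 m and z of marker_mid in the frame of blue_tray below 0.021 m and angle between the y axis of marker_mid and the y axis of blue_tray, either way round below 0.2 rad and x of tags in the frame of white_tray between -0.012 and 0.012 m and y of tags in the frame of white_tray between -0.012 and 0.012 m and z of tags in the frame of white_tray below 0.018 m and angle between the x axis of tags and the y axis of white_tray, either way round below 0.2 rad); the robot touches nothing.
It fails at once if the roll of labels is shifted by more than 30 mm (distance of label_roll from where it was at the start of the episode above 0.03 m).
It fails at once if the coffee mug is shifted by more than 30 mm (distance of coffee_mug from where it was at the start of the episode above 0.03 m).
It fails at once if the roll of labels is tipped (angle between label_roll's own z axis and vertical above 0.4 rad).
It fails at once if the coffee mug is tipped (angle between coffee_mug's own z axis and vertical above 0.4 rad).
It also fails if it takes over 99 s, if anything falls off the work surface, if the arm or the gripper's body presses on something with over 40 N, if the wrist force passes 120 N, or if a joint passes its speed limit or range.

## Working session

There is one attempt and no reset: what is moved stays moved. The work goes in short steps, each a Python script; the robot and the scene stay as the last script left them, time stands still between calls to the robot, and variables do not carry over. Pictures are saved under pics/ and viewed, and the job is handed in when it is done.

```bash
ls; mkdir -p pics; python3 - <<'E'
from station import *
import cv2
o=get_obs();print(o)
for n in("side","top","wrist"):
    im=get_image(n);cv2.imwrite(f"pics/{n}0.png",im[:,:,::-1]);print(n,get_calibration(n))
E
```

```text
pics
{'t': 0.0, 'joint_pos': array([ 5.95754544e+01,  1.24793949e+01,  9.25285015e+01,  6.10042797e-05,
        7.51332594e+01, -6.42779710e+00]), 'qvel': array([ 0.00849511,  0.02707038,  0.03885061,  0.01613371,  0.09864963,
       -0.0026443 ]), 'effort': array([ 9.41660546e-04, -3.96848309e+01, -3.03854191e+01, -6.81612437e-05,
        9.54889983e-03, -2.09397035e-05]), 'tcp_pos': array([253.73014105, 570.27876663, 229.93953081]), 'ee_rot': array([-1.79984139e+02,  1.40261866e-01,  6.60032552e+01]), 'wrist_force': array([-0.32470665,  0.59871151,  0.2007065 ]), 'moment': array([0.0014969 , 0.01521521, 0.04407731]), 'grip_width': 85.57884460720807}
side {'fx': 441.10221811411793, 'fy': 441.10221811411793, 'cx': 322.44221338333705, 'cy': 195.79656246322753, 'R': array([[-0.97743145, -0.2111222 , -0.00742874],
       [-0.08732902,  0.43582666, -0.89578388],
       [ 0.1923575 , -0.87491859, -0.44442778]]), 't': array([ 532.5468089 ,   97.06444691, 1771.97261693])}
top {'fx': 462.8439475920311, 'fy': 462.8439475920311, 'cx': 329.24932155456986, 'cy': 199.77946229247272, 'R': array([[-0.01151923, -0.99988084, -0.01027709],
       [-0.98112049,  0.0132862 , -0.19294057],
       [ 0.19305413,  0.00786053, -0.98115662]]), 't': array([ 139.52300604,  529.423167  , 1367.03002521])}
wrist {'fx': 311.0962413491451, 'fy': 311.0962413491451, 'cx': 316.399770014501, 'cy': 199.26661964126484, 'mount': array([[ 9.99999917e-01,  2.06264278e-04,  3.50112447e-04,
         1.12077378e+00],
       [-2.98980686e-04,  9.56976375e-01,  2.90165690e-01,
        -7.30715383e+01],
       [-2.75198524e-04, -2.90165771e-01,  9.56976358e-01,
        -1.41582975e+02],
       [ 0.00000000e+00,  0.00000000e+00,  0.00000000e+00,
         1.00000000e+00]])}
```

View pics/top0.png

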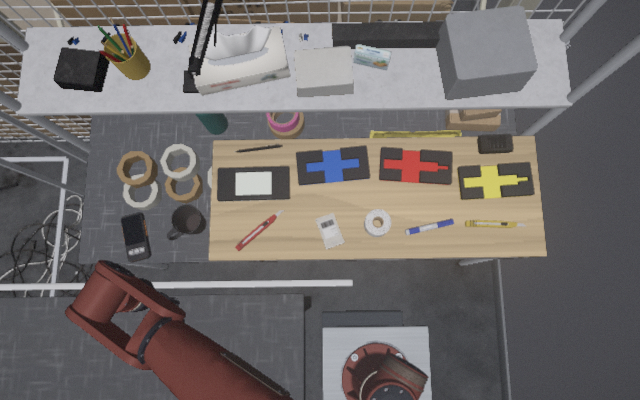

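View pics/side0.png

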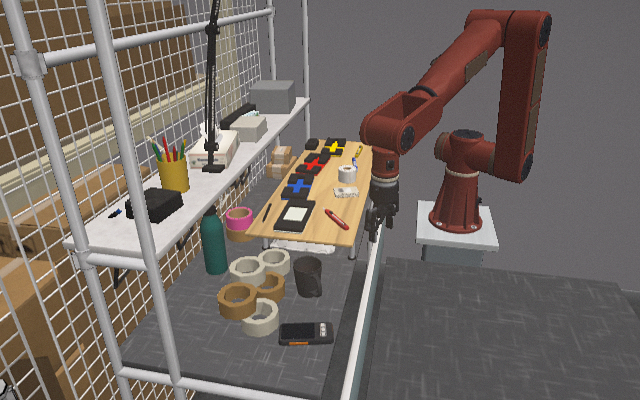

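View pics/wrist0.png

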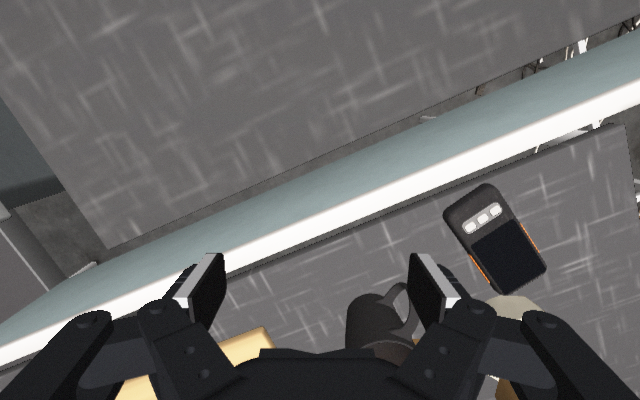

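```bash
python3 - <<'E'
import station
print([n for n in dir(station) if n[0]!='_'])
print(getattr(station,'grasp_offset',None))
E
```

```text
['Unreachable', 'get_calibration', 'get_image', 'get_obs', 'goto', 'grasp_offset', 'grip', 'move_j', 'move_l', 'regions_of', 'sign_off', 'solve_ik', 'spot_in', 'wait']
18.700000000000003
```

```bash
cat > h.py <<'E'
from station import *
import numpy as np, cv2
from scipy.spatial.transform import Rotation as Ro
def cam(name,obs=None):
    c=get_calibration(name)
    if name=='wrist':
        o=obs; T=np.eye(4);T[:3,:3]=Ro.from_euler('xyz',o['ee_rot'],degrees=True).as_matrix();T[:3,3]=o['tcp_pos']
        M=T@np.array(c['mount']); R=M[:3,:3].T; t=-R@M[:3,3]
    else: R=np.array(c['R']);t=np.array(c['t'])
    return c,R,t
def ray(C,px,z):
    c,R,t=C; px=np.atleast_2d(px).astype(float)
    d=np.c_[(px[:,0]-c['cx'])/c['fx'],(px[:,1]-c['cy'])/c['fy'],np.ones(len(px))]@R
    o=-R.T@t
    return o+d*((z-o[2])/d[:,2])[:,None]
def proj(C,X):
    c,R,t=C; p=np.atleast_2d(X)@R.T+t
    return np.c_[c['fx']*p[:,0]/p[:,2]+c['cx'],c['fy']*p[:,1]/p[:,2]+c['cy']]
def rectinfo(C,mask,z):
    ys,xs=np.nonzero(mask); P=ray(C,np.c_[xs,ys],z)[:,:2]
    r=cv2.minAreaRect(P.astype(np.float32)); 
    ctr,(w,h),a=r
    if w<h: w,h=h,w; a+=90
    a=(a+90)%180-90   # direction of long axis
    return np.array(ctr),w,h,a,P.mean(0)
E
python3 - <<'E'
from h import *
np.set_printoptions(precision=1,suppress=True)
get_image('top'); C=cam('top')
for n,z in dict(red_cutter=152,yellow_cutter=152,marker_mid=149,tags=159,red_tray=162,yellow_tray=162,blue_tray=162,white_tray=162,label_roll=192,coffee_mug=106).items():
    for r in regions_of(n,'top')[:2]:
        print(n,round(r['score'],2),r['extent'],*rectinfo(C,r['region'],z))
print('shelf corners',ray(C,[[212,140],[535,137],[209,260],[547,257]],140))
print('upper shelf front edge?',[ (z,ray(C,[[22,110],[300,108],[568,106]],z)[:,0]) for z in (300,400,500)])
E
```

```text
red_cutter 0.91 [258.9, 232.4, 44.0, 40.9] [430.3 331.4] 164.12962341308594 20.642257690429688 -48.22329330444336 [425.  336.4]
yellow_cutter 0.86 [495.1, 225.3, 59.3, 11.6] [ 438.6 -332.6] 167.55690002441406 24.871726989746094 85.73954772949219 [ 438.  -329.3]
yellow_cutter 0.26 [334.2, 169.1, 73.7, 38.1] [614.9 120.8] 209.0819091796875 103.79248809814453 -83.82906675338745 [614.2 120.8]
marker_mid 0.81 [430.1, 227.4, 51.9, 17.7] [ 431.9 -147.9] 141.1681671142578 17.80366325378418 -77.09850215911865 [ 432.5 -149.6]
tags 0.82 [330.9, 231.4, 31.5, 33.9] [423.2 132.8] 90.74795532226562 57.90110778808594 19.535490036010742 [422.5 132.6]
red_tray 0.57 [416.2, 165.2, 72.6, 38.3] [ 608.4 -116.4] 207.07151794433594 103.27577209472656 84.91142272949219 [ 606.7 -116.2]
yellow_tray 0.87 [493.9, 181.3, 79.4, 37.2] [ 558.9 -338.8] 215.37283325195312 104.11769104003906 -88.08153223991394 [ 559.4 -339.7]
blue_tray 0.65 [334.1, 167.2, 76.7, 36.7] [611.9 120.9] 205.59017944335938 99.77581024169922 -84.89532804489136 [611.1 121.3]
white_tray 0.59 [254.7, 183.6, 74.7, 31.8] [561.3 348.8] 205.36477661132812 99.17745208740234 -89.69787374138832 [560.8 348.1]
label_roll 0.62 [375.6, 223.2, 25.6, 28.0] [439.6   0.1] 76.42827606201172 69.23112487792969 -46.3424072265625 [440.5   0.9]
coffee_mug 0.64 [186.1, 221.3, 41.1, 39.3] [466.5 558. ] 117.31863403320312 96.26362609863281 -76.4772891998291 [461.6 553.5]
shelf corners [[ 698.7  476.7  140. ]
 [ 693.7 -474.5  140. ]
 [ 346.   471.9  140. ]
 [ 342.8 -473.8  140. ]]
upper shelf front edge? [(300, array([734.9, 729. , 723.5])), (400, array([693.2, 687.7, 682.7])), (500, array([651.5, 646.5, 642. ]))]
```

```bash
python3 - <<'E'
from h import *
np.set_printoptions(precision=1,suppress=True)
get_image('top');C=cam('top');S=cam('side')
for tp,sp in (((568,106),(310,100)),((22,110),(76,248))):
    best=min((np.linalg.norm(proj(S,ray(C,[tp],z))[0]-sp),z) for z in range(150,800,5)); print(best,ray(C,[tp],best[1]),proj(S,ray(C,[tp],best[1])))
E
python3 -c "
import cv2
im=cv2.imread('pics/side0.png')[80:320,60:420];cv2.imwrite('pics/s1.png',cv2.resize(im,None,fx=2.2,fy=2.2,interpolation=2))"
```

```text
(np.float64(0.23763399778217575), 335) [[ 709.2 -476.5  335. ]] [[309.8 100. ]]
(np.float64(73.75258909201635), 290) [[739.1 946.4 290. ]] [[141.9 281.1]]
```

View pics/s1.png

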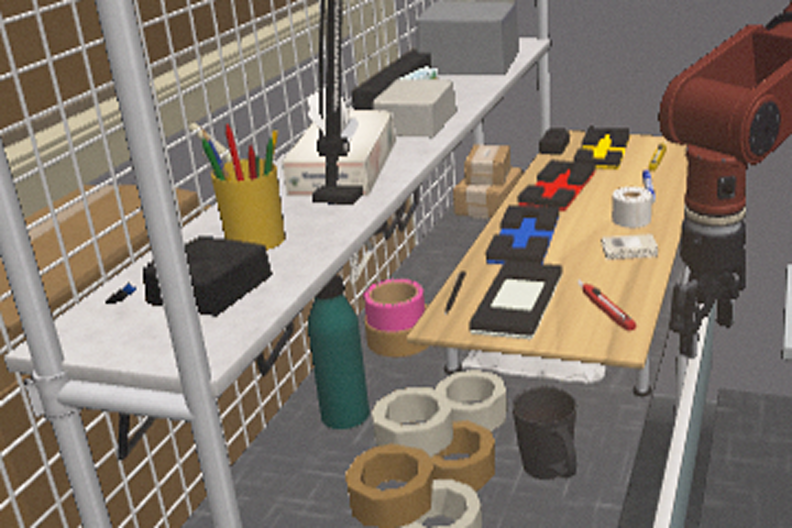

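```bash
cat >> h.py <<'E'
def look(tag,names):
    o=get_obs(); im=get_image('wrist'); C=cam('wrist',o)
    cv2.imwrite(f'pics/{tag}.png',im[:,:,::-1]); np.savez(f'pics/{tag}.npz',im=im,ee=o['ee_rot'],p=o['tcp_pos'])
    print('t',round(o['t'],2),o['tcp_pos'].round(1),o['ee_rot'].round(2))
    for n,z in names.items():
        for r in regions_of(n,'wrist')[:1]:
            c,w,h,a,m=rectinfo(C,r['region'],z); print(n,round(r['score'],2),np.round(r['extent']),c.round(1),'w',round(w,1),'h',round(h,1),'a',round(a,1),'mean',m.round(1))
    return im,C
E
python3 - <<'E'
from h import *
print(solve_ik([520,290,340],[180,0,0]))
goto([520,290,340],[180,0,0]); look('w1',dict(red_cutter=152,white_tray=162,tags=159))
goto([520,70,340],[180,0,0]); look('w2',dict(blue_tray=162,tags=159,label_roll=192))
goto([520,-190,340],[180,0,0]); look('w3',dict(red_tray=162,marker_mid=149))
goto([510,-400,340],[180,0,0]); look('w4',dict(yellow_tray=162,yellow_cutter=152,marker_mid=149))
print(get_obs()['t'])
ims=[cv2.imread(f'pics/w{i}.png') for i in (1,2,3,4)]
cv2.imwrite('pics/m1.png',cv2.resize(np.vstack([np.hstack(ims[:2]),np.hstack(ims[2:])]),(800,500),interpolation=cv2.INTER_AREA))
E
```

```text
[ 2.23962939e+01  5.00767641e+00  8.92530963e+01 -2.54444375e-14
  8.57392273e+01  2.23962939e+01]
t 2.24 [519.3 290.9 339.4] [-1.7999e+02  7.0000e-02  9.0000e-02]
red_cutter 0.66 [226. 135. 120. 130.] [433.8 332.2] w 166.2 h 20.3 a -49.7 mean [425.9 341. ]
white_tray 0.8 [361. 114. 109. 214.] [563.2 349.7] w 204.6 h 96.4 a -88.8 mean [562.9 359.3]
tags 0.63 [245. 300.  73.  60.] [427.1 139. ] w 94.1 h 61.4 a 19.3 mean [436.9 139.4]
t 3.33 [520.1  70.8 340.1] [-1.7994e+02 -2.0000e-02  2.0000e-02]
blue_tray 0.56 [407. 120. 102. 216.] [612.5 122.2] w 204.4 h 97.6 a -85.1 mean [611.2 132.1]
tags 0.57 [222. 116. 102.  82.] [426.2 133.2] w 91.2 h 55.0 a 19.7 mean [426.3 134. ]
label_roll 0.96 [245. 241.  78.  79.] [450.1   9.8] w 79.7 h 76.9 a 30.1 mean [449.7  11.8]
t 4.54 [ 520.2 -188.9  339.9] [-1.7994e+02 -1.0000e-02  5.0000e-02]
red_tray 0.59 [411. 106. 127. 211.] [ 608.1 -119. ] w 199.7 h 99.4 a 85.2 mean [ 607.7 -111.8]
marker_mid 0.93 [230. 137.  52. 134.] [ 433.1 -147.5] w 140.0 h 18.9 a -77.6 mean [ 432.1 -143.1]
t 5.54 [ 510.4 -398.7  339.9] [-1.7992e+02 -1.0000e-02  5.0000e-02]
yellow_tray 0.97 [367. 117.  99. 222.] [ 561.2 -341.7] w 206.3 h 97.1 a -86.9 mean [ 560.3 -332.2]
yellow_cutter 0.58 [247. 110.  24. 171.] [ 439.7 -334.1] w 167.4 h 19.7 a 87.4 mean [ 440. -321.]
5.7417
```

View pics/m1.png

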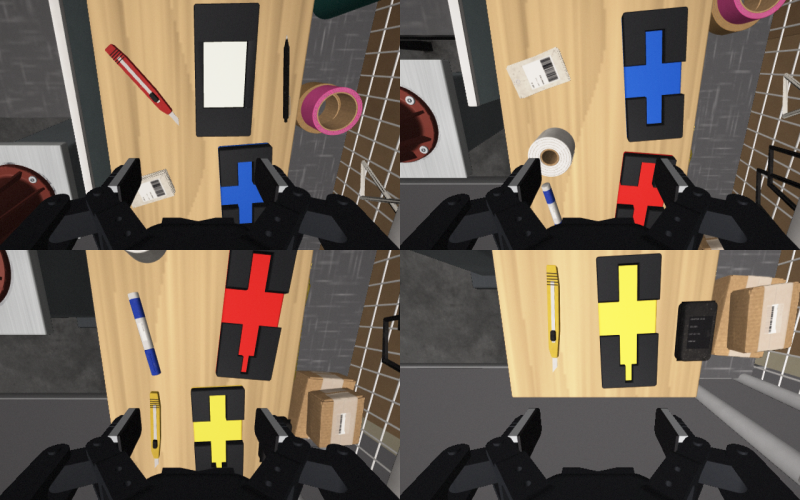

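```bash
cat > ov.py <<'E'
from h import *
def R2(a): a=np.radians(a);return np.array([[np.cos(a),-np.sin(a)],[np.sin(a),np.cos(a)]])
# x,y,yaw (yaw of object frame)
EST=dict(red_tray=(608.5,-116.5,-5),yellow_tray=(560.8,-341,2.8),blue_tray=(612.5,121.8,5),white_tray=(562.8,349.5,1),
 red_cutter=(435.7,330,40.3),yellow_cutter=(439.5,-336.4,-2.6),marker_mid=(432.7,-147.6,12.5),tags=(426.2,133.2,19.6))
def poly(x0,x1,y0,y1,n=1): return np.array([[x0,y0],[x1,y0],[x1,y1],[x0,y1]])
def shapes(n):
    if n.endswith('cutter'): return [(poly(-9,9,-58,86),152),(np.array([[0,-86],[0,-58]]),146)]
    if n=='tags': return [(poly(-45.5,45.5,-28,28),159)]
    if n=='marker_mid': return [(poly(-8.5,8.5,-69,69),148.5)]
    L=[(poly(-48,48,-103,103),162)]
    if n=='white_tray': L+=[(poly(-34,34,-52,52),162)]
    elif n=='blue_tray': L+=[(poly(-14.5,14.5,-76,76),162),(poly(-48,48,-26,26),162)]
    else: L+=[(poly(-15,15,-64,92),162),(poly(-48,48,-12,40),162),(poly(-6,6,-94,-64),162)]
    return L
def overlay(tag,names,crop=None,f=2,out=None,est=EST):
    d=np.load(f'pics/{tag}.npz'); C=cam('wrist',dict(ee_rot=d['ee'],tcp_pos=d['p']))
    im=cv2.resize(d['im'][:,:,::-1],None,fx=f,fy=f,interpolation=cv2.INTER_CUBIC)
    for n in names:
        x,y,a=est[n]
        for P,z in shapes(n):
            W=np.c_[P@R2(a).T+[x,y],np.full(len(P),z)]
            cv2.polylines(im,[np.int32((proj(C,W)+.5)*f*8)],True,(0,255,0),1,cv2.LINE_AA,3)
    if crop: x0,y0,x1,y1=[int(f*v) for v in crop]; im=im[y0:y1,x0:x1]
    return im
E
python3 - <<'E'
from ov import *
c=(140,0,490,260);f=1.14*1.0
f=2
A=[overlay('w1',['red_cutter','white_tray'],c,f),overlay('w2',['tags','blue_tray'],c,f),overlay('w3',['marker_mid','red_tray'],c,f),overlay('w4',['yellow_cutter','yellow_tray'],c,f)]
cv2.imwrite('pics/ov1.png',cv2.resize(np.hstack(A[:2]),(800,297*1),interpolation=cv2.INTER_AREA))
for i in range(4): cv2.imwrite(f'pics/ov_{i}.png',A[i])
E
```

```text
(no output)
```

View pics/ov_0.png

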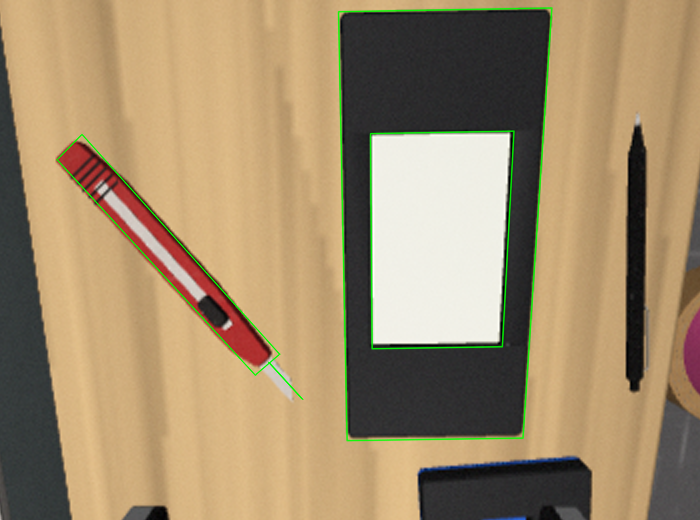

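View pics/ov_1.png

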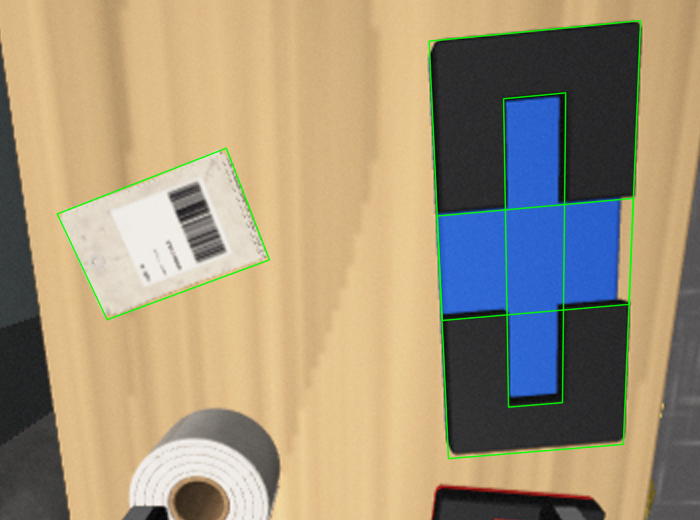

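View pics/ov_2.png

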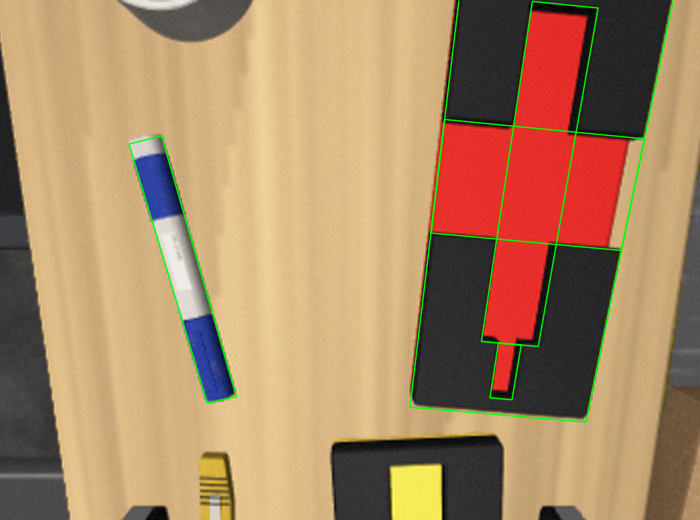

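View pics/ov_3.png

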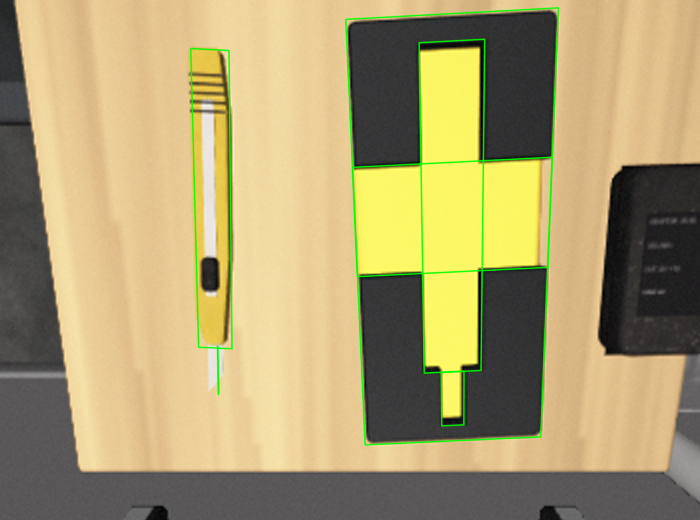

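```bash
python3 - <<'E'
from ov import *
d=np.load('pics/w2.npz');c=get_calibration('wrist');M=np.linalg.inv(c['mount'])
im=d['im'][:,:,::-1].copy()
for z,col in((0,(0,0,255)),(-13,(0,255,0)),(-31.7,(255,255,0))):
  for x in(-42.5,42.5):
    for y in (-11,11):
      p=M@[x,y,z,1];u=(c['fx']*p[0]/p[2]+c['cx'],c['fy']*p[1]/p[2]+c['cy']);cv2.circle(im,(int(u[0]),int(u[1])),2,col,-1)
cv2.imwrite('pics/tip.png',cv2.resize(im[200:400,120:520],(800,400)))
E
```

```text
(no output)
```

View pics/tip.png

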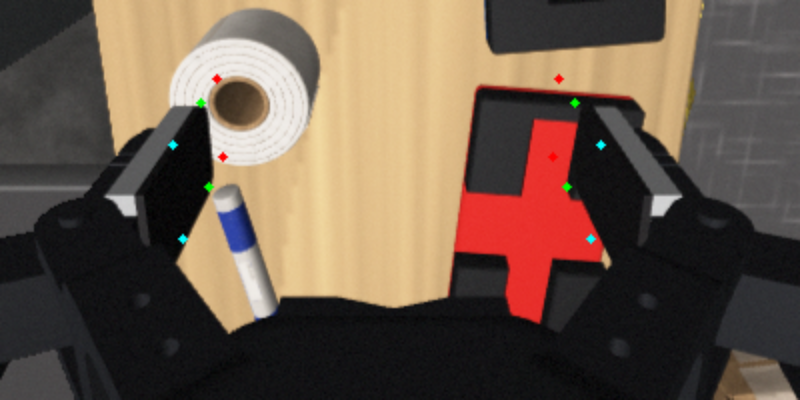

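```bash
cat >> ov.py <<'E'
GY=dict(red_cutter=14,yellow_cutter=14,marker_mid=0,tags=0)
ZG=dict(red_cutter=142.5,yellow_cutter=142.5,marker_mid=142.5,tags=145)
def pick(n,dyaw=0,opening=40,sq=30,lift=250):
    x,y,a=EST[n]; p=np.array([x,y])+R2(a)@[0,GY[n]]; yaw=a+dyaw; yaw=(yaw+180)%360-180
    goto([*p,lift],[180,0,yaw]); grip(opening)
    move_l([*p,190],speed=200); move_l([*p,ZG[n]],speed=80)
    o=get_obs(); print('down',o['tcp_pos'].round(1),o['wrist_force'].round(1))
    grip(max(0,opening-40) if n!='tags' else 40,sq); o=get_obs(); print('grip',round(o['grip_width'],1),o['wrist_force'].round(1),round(o['t'],1))
    move_l([*p,lift],speed=200); o=get_obs();print('up',round(o['grip_width'],1),round(o['t'],1))
def over(n,tray,oyaw,dyaw=0,z=250,off=(0,0)):
    x,y,a=EST[tray]; p=np.array([x,y])+R2(a)@(np.array([0,GY[n]])+off); yaw=(a+oyaw+dyaw+180)%360-180
    goto([*p,z],[180,0,yaw]); return p
def place(p,z,opening=40,lift=240,z1=185):
    move_l([*p,z1],speed=200); move_l([*p,z],speed=60)
    o=get_obs(); print('placed',o['tcp_pos'].round(1),o['wrist_force'].round(1),round(o['grip_width'],1))
    grip(opening); move_l([*p,lift],speed=200); o=get_obs(); print('t',round(o['t'],1))
E
python3 - <<'E'
from ov import *
pick('yellow_cutter')
p=over('yellow_cutter','yellow_tray',0,z=215)
look('p1',dict())
cv2.imwrite('pics/p1o.png',overlay('p1',['yellow_tray'],None,1.2))
E
```

```text
down [ 440.2 -322.5  142.4] [ 0.2 -0.4  0.5]
grip 17.2 [-0.8 -0.8  1.2] 8.4
up 17.4 9.1
t 9.62 [ 559.  -325.9  211.7] [-179.8     0.29    2.85]
```

View pics/p1o.png

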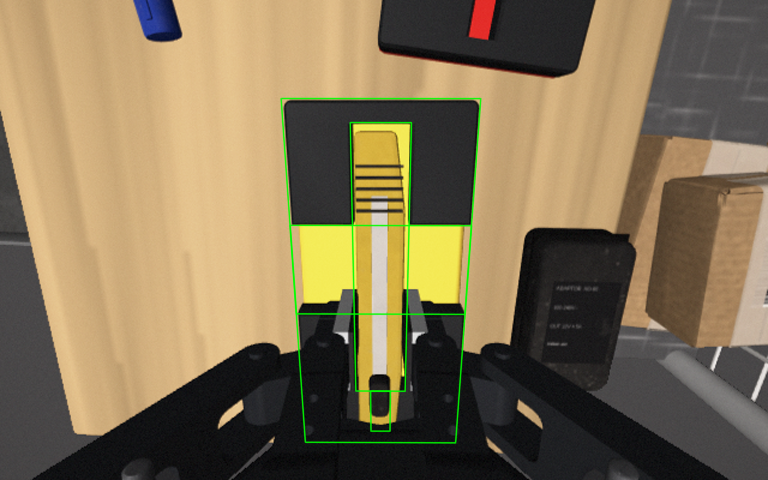

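```bash
cat >> ov.py <<'E'
def held(tag,zs=9.5,ends=(-72,72),out=None):
    c=get_calibration('wrist');M=np.linalg.inv(c['mount'])
    for y in ends:
        p=M@[0,y,-zs,1]; print('expected px',(c['fx']*p[0]/p[2]+c['cx']),(c['fy']*p[1]/p[2]+c['cy']))
E
python3 - <<'E'
from ov import *
held('p1'); 
c=get_calibration('wrist');M=np.linalg.inv(c['mount'])
for y in(-66,-68,-70,-72,-74,-76):
    p=M@[0,y,-9.5,1];print(y,c['fy']*p[1]/p[2]+c['cy'])
E
```

```text
expected px 313.4098863740512 111.40525397446898
expected px 314.06821197791066 387.08865398064745
-66 126.45356783215638
-68 121.48274646829728
-70 116.4668471748331
-72 111.40525397446898
-74 106.29733961568056
-76 101.14246531358793
```

```bash
python3 - <<'E'
from ov import *
x,y,a=EST['yellow_tray'];p=np.array([x,y])+R2(a)@[0,13]
place(p,151)
pick('marker_mid',sq=25)
p=over('marker_mid','blue_tray',0,z=235)
look('p2',{}); cv2.imwrite('pics/p2o.png',overlay('p2',['blue_tray'],None,1.2)); held('p2',6,(-69,69))
E
```

```text
placed [ 560.  -327.8  151.1] [-1.5  1.5  3.6] 17.0
t 11.6
down [ 433.  -147.8  142.8] [-0.1  0.7 -0.3]
grip 15.6 [0.1 0.1 2.3] 14.2
up 16.0 14.9
t 16.18 [612.  120.8 234.3] [1.7996e+02 8.0000e-02 4.9600e+00]
expected px 313.4461193019175 118.5241251705322
expected px 314.06002518168884 377.24745470781295
```

View pics/p2o.png

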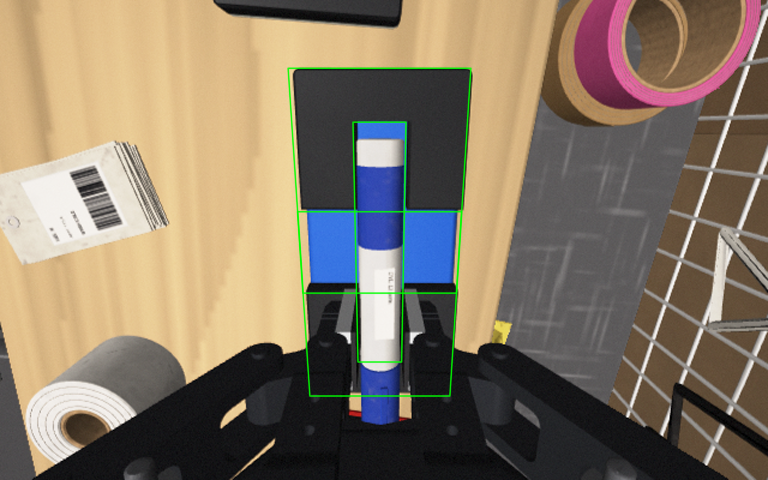

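```bash
python3 - <<'E'
from ov import *
x,y,a=EST['blue_tray'];p=np.array([x,y])+R2(a)@[0,-1]
place(p,151)
pick('red_cutter')
p=over('red_cutter','red_tray',0,z=235)
look('p3',{}); cv2.imwrite('pics/p3o.png',overlay('p3',['red_tray'],None,1.2)); held('p3')
E
```

```text
placed [612.3 120.9 151. ] [-1.4 -1.   2.8] 15.9
t 18.3
down [426.7 340.7 142.4] [-0.3 -0.1 -0.6]
grip 17.1 [ 1.  -1.1  2. ] 21.1
up 17.6 21.8
t 23.57 [ 609.7 -101.3  234.9] [-1.7996e+02  1.0000e-02 -4.9200e+00]
expected px 313.66879350485027 111.8094230748016
expected px 314.2631351580713 387.34742973155073
```

View pics/p3o.png

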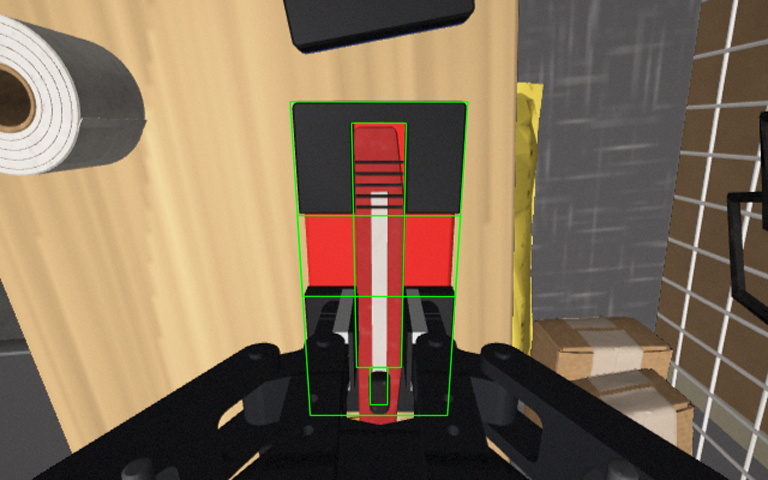

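```bash
python3 - <<'E'
from ov import *
x,y,a=EST['red_tray'];p=np.array([x,y])+R2(a)@[0,11.5]
place(p,151)
pick('tags',dyaw=-90,opening=80)
p=over('tags','white_tray',90,-90,z=235)
look('p4',{}); cv2.imwrite('pics/p4o.png',overlay('p4',['white_tray'],None,1.2)); held('p4',14,(-45.5,45.5))
E
```

```text
placed [ 609.2 -104.9  151.1] [-2.   0.4  3.8] 17.5
t 25.7
down [426.6 133.2 145.3] [-0.9 -0.1 -0.1]
grip 50.9 [-0.2  0.7  3. ] 29.1
up 51.5 29.8
t 30.76 [561.9 348.5 233.3] [1.7988e+02 1.6000e-01 9.3000e-01]
expected px 313.53633614680064 177.34705135261106
expected px 313.96329778152824 353.78312261893615
```

View pics/p4o.png

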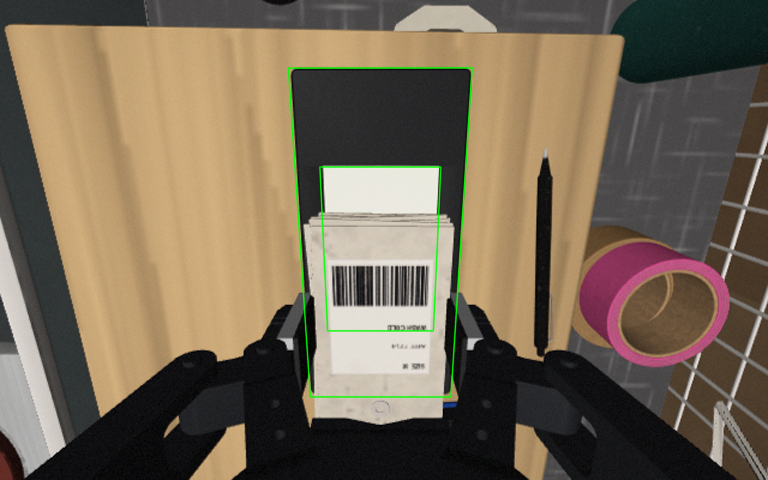

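```bash
python3 - <<'E'
from ov import *
im=get_image('side');cv2.imwrite('pics/s4.png',im[150:330,200:420,::-1].repeat(3,0).repeat(3,1))
c=get_calibration('wrist');M=np.linalg.inv(c['mount'])
for zt in(14,9,4,0):
  for X in ([-28,-45.5,-zt],[28,-45.5,-zt],[0,45.5,-zt],[0,-45.5,-zt+19]):
    p=M@[*X,1];print(zt,X,(c['fx']*p[0]/p[2]+c['cx']).round(),(c['fy']*p[1]/p[2]+c['cy']).round())
print('observed far edge 254..377 row 187, bottom 178, near row 348')
E
python3 -c "
import cv2;im=cv2.imread('pics/p4.png');cv2.imwrite('pics/p4c.png',cv2.resize(im[160:370,220:420],None,fx=2.8,fy=2.8,interpolation=2))"
```

```text
14 [-28, -45.5, -14] 247.0 177.0
14 [28, -45.5, -14] 380.0 177.0
14 [0, 45.5, -14] 314.0 354.0
14 [0, -45.5, 5] 314.0 169.0
9 [-28, -45.5, -9] 249.0 175.0
9 [28, -45.5, -9] 378.0 175.0
9 [0, 45.5, -9] 314.0 346.0
9 [0, -45.5, 10] 314.0 167.0
4 [-28, -45.5, -4] 252.0 172.0
4 [28, -45.5, -4] 376.0 172.0
4 [0, 45.5, -4] 314.0 339.0
4 [0, -45.5, 15] 314.0 165.0
0 [-28, -45.5, 0] 253.0 171.0
0 [28, -45.5, 0] 374.0 171.0
0 [0, 45.5, 0] 314.0 334.0
0 [0, -45.5, 19] 314.0 163.0
observed far edge 254..377 row 187, bottom 178, near row 348
```

View pics/s4.png

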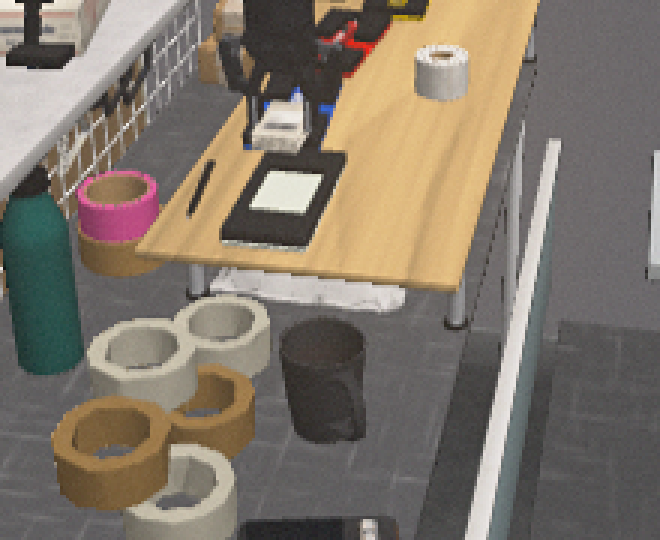

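View pics/p4c.png

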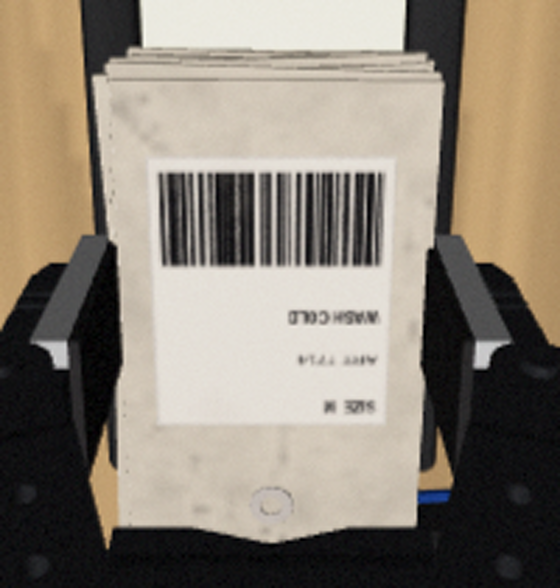

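```bash
python3 - <<'E'
from ov import *
x,y,a=EST['white_tray'];p=np.array([x,y])+R2(a)@[0,3]
place(p,159.5,opening=75,lift=300,z1=195)
goto([520,290,340],[180,0,0]); wait(.3); look('f1',dict(tags=173))
goto([540,70,340],[180,0,0]);wait(.3);  look('f2',dict(marker_mid=156.5))
goto([540,-180,340],[180,0,0]);wait(.3); look('f3',dict(red_cutter=160))
goto([510,-400,340],[180,0,0]);wait(.3); look('f4',dict(yellow_cutter=160))
c=(240,0,480,250)
A=[overlay('f1',['white_tray'],c,2),overlay('f2',['blue_tray'],c,2),overlay('f3',['red_tray'],c,2),overlay('f4',['yellow_tray'],c,2)]
A=[cv2.resize(x[:500,:480],(400,416)) for x in A]
cv2.imwrite('pics/fa.png',np.hstack(A[:2]));cv2.imwrite('pics/fb.png',np.hstack(A[2:]))
im=get_image('top');cv2.imwrite('pics/topf.png',im[100:300,150:570,::-1].repeat(2,0).repeat(2,1)[:,:800])
E
```

```text
placed [562.5 352.4 159.6] [-1.  -0.5  3.1] 50.9
t 33.2
t 33.89 [519.9 290.4 338.4] [1.7995e+02 1.4000e-01 4.0000e-02]
tags 0.7 [362. 119.  62.  96.] [563.  349.4] w 89.6 h 54.6 a -89.1 mean [563.1 351.3]
t 35.17 [540.   71.2 339.9] [-1.7999e+02  0.0000e+00  1.1000e-01]
marker_mid 0.55 [388. 127.  18. 143.] [613.6 121.7] w 140.0 h 19.2 a -85.0 mean [613.2 125.6]
t 36.56 [ 540.3 -178.8  340.1] [-1.7999e+02 -1.0000e-02  1.1000e-01]
red_cutter 0.83 [385. 108.  39. 171.] [ 608.7 -113.7] w 165.0 h 19.7 a 85.4 mean [ 609.5 -101.3]
t 37.85 [ 510.7 -398.7  340.4] [ 1.7999e+02 -3.0000e-02  1.1000e-01]
yellow_cutter 0.81 [365. 113.  23. 172.] [ 560.3 -338.2] w 163.9 h 21.1 a -87.7 mean [ 560.3 -325.7]
```

View pics/fa.png

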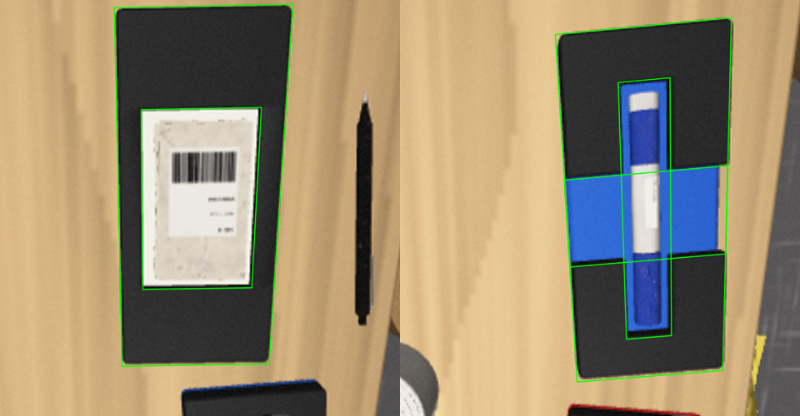

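View pics/fb.png

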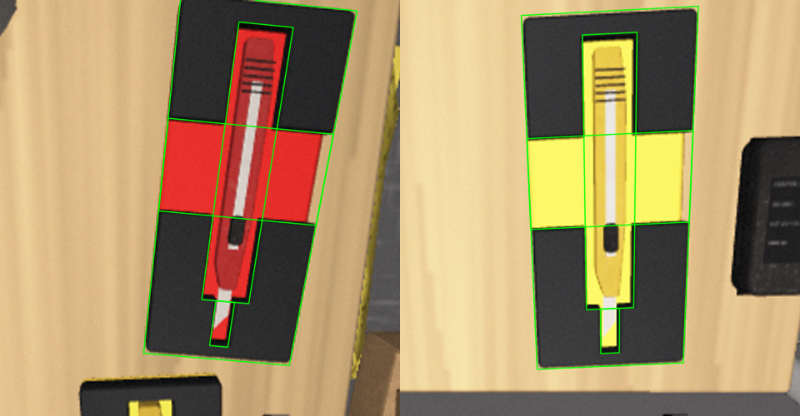

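View pics/topf.png

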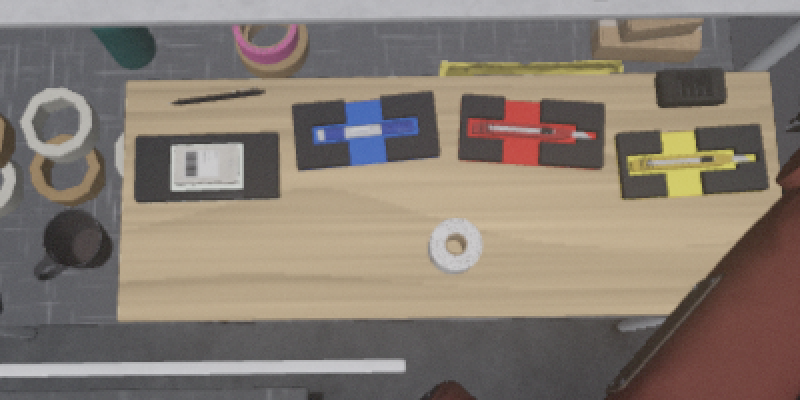

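```bash
python3 - <<'E'
from station import *
wait(0.3);print(get_obs()['t'],get_obs()['wrist_force']);print(sign_off())
E
```

```text
38.3 [-0.71484195 -0.79253724  0.81381074]
the job is handed in; nothing more can be done
None
```

All four things are back in their own modules, red cutter in red and yellow cutter in yellow, and I handed the job in at about 38 s.

- **Method:** I measured poses from the top and wrist cameras and gripped each item across its width. While it was still above its module I checked it in the wrist picture, and moved three placings by 1 to 3 mm along the module.
- **Position checks:** In the last wrist pictures every item lies inside its cut-out, and each blade is in its slot. The tags and marker measured within about 1 mm of centre. The cutters measured within about 3 mm once I allowed for the blade tips, which the network partly misses. All angles are within about 1°.
- **Height checks:** I did not measure heights directly. The wrist force just before each release was low, below 5 N, and nothing looks jammed or tilted.
- **Mug and roll:** The final top picture shows both upright and in their original places, and I did not go near either one.
- **One disagreement:** The gripper closed to about 51 mm on the tags, against the stated 56 mm. They held securely and sit flat in the pocket.

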